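# Release the speaker key that was left latched

## Task

One of the four identical keys on the loudspeaker zone box was left latched down after the last event. Feel for it with light fingertip taps on the keys, then press that key fully home so that it unlatches and springs back up, and take the hand away. Never push any of the other three keys all the way down, and leave the bell and the other sale things standing where they are, neither picked up nor shoved.

Things in the scene. Friction and masses are not known exactly. Their poses are not given: they have to be found in the camera images.
- zone_box: loudspeaker zone box, fixed: black, aluminium top, 170 (x) by 250 (y) by 50 mm high. Origin: centre of its underside; x away from the robot, y left along the key row, z up. Four identical white keys (24 mm square) in one row, 35 mm to the near side of its centre, 46 mm apart. Tops of up keys: 64 mm above the table. Exactly one, in any place, starts latched 5 mm down (top 59 mm above the table)
- key_place_1 (a point): place 1 of the key row, counted from the left seen from the robot: a point fixed to the box, at the centre of the top of a key that is up in this place (it does not move with the key); axes as the box's
- key_place_2 (a point): place 2 of the key row, counted from the left seen from the robot: a point fixed to the box, at the centre of the top of a key that is up in this place (it does not move with the key); axes as the box's
- key_place_3 (a point): place 3 of the key row, counted from the left seen from the robot: a point fixed to the box, at the centre of the top of a key that is up in this place (it does not move with the key); axes as the box's
- key_place_4 (a point): place 4 of the key row, counted from the left seen from the robot: a point fixed to the box, at the centre of the top of a key that is up in this place (it does not move with the key); axes as the box's
- latched_key (a joint): depth in m of the one key that is latched at the start, below its up position: 0.005 while latched, 0.008 fully down, 0 up. Which place it sits in is not told. It does not yield to a tap under about 6 N; pushed on to its full depth (about 3 mm further, at most some 10 N) it snaps past a catch, unlatches, follows the finger back up and stays up.
- free_key_a (a joint): depth in m of one of the three keys that are up: 0 up, 0.008 fully down. Sprung: it starts to move at 2.5 N, yields 1 mm for each further 1.1 N (11 N fully down) and comes back up when let go. Which place it sits in is not told.
- free_key_b (a joint): depth in m of one of the three keys that are up: 0 up, 0.008 fully down. Sprung: it starts to move at 2.5 N, yields 1 mm for each further 1.1 N (11 N fully down) and comes back up when let go. Which place it sits in is not told.
- free_key_c (a joint): depth in m of one of the three keys that are up: 0 up, 0.008 fully down. Sprung: it starts to move at 2.5 N, yields 1 mm for each further 1.1 N (11 N fully down) and comes back up when let go. Which place it sits in is not told.
- bell: the small brass hand bell, 46 mm tall and 38 mm across, that stands on the rear half of the box's top; loose, not part of the job; origin under its middle
- candlestick: brass candlestick, 95 mm tall, foot 68 mm across, on the table just left of the box; loose, not part of the job; origin under its middle
- mug: white ceramic mug, 85 mm tall, 76 mm across, on the table just right of the box; loose, not part of the job; origin under its middle
- figure: turned dark wooden figure, 100 mm tall, 52 mm across, on the table just beyond the box; loose, not part of the job; origin under its middle
- bowl: blue ceramic bowl, 55 mm tall, 120 mm across, far left on the table; loose, not part of the job; origin under its middle
- jar: amber glass jar with a brass cap, 90 mm tall, 64 mm across, far right on the table; loose, not part of the job; origin under its middle
- spoon: steel spoon, 180 mm long, lying far right on the table; loose, not part of the job; origin at its underside, z up
Not all that is in view belongs to the job. Leave any green, purple or red look-alike of the mug alone.

How it is judged:
On the way:
1. the latched key is pressed on to its full depth (value of joint latched_key above 0.0065 m), for 0.01 s.
At the end, for the whole second after the job is handed in: all four keys are up (each within 1.5 mm of its up position), and the seven loose things are at rest, upright and within 20 mm of where they began (value of joint each of latched_key, free_key_a, free_key_b, free_key_c below 0.0015 m and distance of each of bell, candlestick, mug, figure, bowl, jar, spoon from where it was at the start of the episode below 0.02 m and angle between each of bell, candlestick, mug, figure, bowl, jar, spoon's own z axis and vertical below 0.2 rad and linear speed of each of bell, candlestick, mug, figure, bowl, jar, spoon below 0.03 m/s); the robot touches nothing.
It fails at once if one of the keys that were up is pushed all the way down (6.5 mm or more of its 8 mm) (value of joint any of free_key_a, free_key_b, free_key_c above 0.0065 m).
It fails at once if a loose thing is lifted, shoved more than 20 mm or tipped (distance of any of bell, candlestick, mug, figure, bowl, jar, spoon from where it was at the start of the episode above 0.02 m or angle between any of bell, candlestick, mug, figure, bowl, jar, spoon's own z axis and vertical above 0.35 rad).
It also fails if it takes over 48 s, if anything falls off the work surface, if the arm or the gripper's body presses on something with over 40 N, if the wrist force passes 120 N, or if a joint passes its speed limit or range.

## Robot

A 7-joint arm with a two-finger parallel gripper is mounted at the origin on the work surface. World frame = base frame: x ahead of the robot, y to its left, z up, the work surface at z = 0. Lengths are in m, angles in rad, forces in N, time in s.
With the tool pointing down it reaches from about 0.425 to 0.95 m from the base axis. Payload 4.7 kg.
Tool frame: the origin (TCP) lies between the finger pads; the fingertips stand 17 mm ahead of it and the grasp point (between the pads) lies 2 mm behind it; y points along the fingers, x is the direction in which the jaws open and shut, and the axes are right-handed (so a half turn about y gives the same grasp; the last joint's range is limited). The gripper opens to 85 mm and grips with 20 to 120 N. Pads are 22 mm wide; open, the fingers measure 114 mm over their backs; the gripper's body (76 mm by 85 mm) begins 54 mm behind the grasp point. The pads swing forward as they close: fully open they stand 13 mm farther back than shut.
Start: joints at [-1.281, 0.469, -0.049, 1.532, 0.024, 1.141, -0.082], TCP at [0.212, 0.641, 0.248] pointing down, gripper open.
Joint ranges: [-2.59, 2.59], [-0.33, 1.99], [-1.39, 1.29], [0.1, 2.45], [-1.04, 4.18], [0.21, 1.99], [-2.66, 2.66]. Speed limits (rad/s): [2.57, 2.57, 3.14, 3.14, 3.14, 3.14, 3.14].

## Interface

Orientations are given as a unit quaternion [x, y, z, w].
In Python, from bench import bot gives the robot as it stands. The module is installed in compiled form; this text tells all that it offers.
- The arm moves only by the tool step_arm, never from a script. Its argument "steps" is one flat list of numbers, 7 for each row, row after row: the turn, a rotation vector about the tool's x, y, z in degrees, then the shift along the tool's x, y, z in mm, then the opening, from -1 (shut) to 1 (fully open). In form: [rx, ry, rz, dx, dy, dz, gripper, rx, ry, rz, dx, dy, dz, gripper, ...]. A call has 1 to 10 rows; each row is the pose to reach, as a shift and turn from the pose measured when the call began, along the tool's axes at that moment; what a row does not reach only later rows make up. A row lasts 1/8 s, in which the tool goes at most 62.5 mm and 10.7 degrees, less where a joint would pass 70% of its speed; a pose out of reach is approached as far as the arm can. A call with a gripper value outside its range is refused whole. The fingers move at their own pace and stop on an object; "newtons" is the grip in N (left out, the last holds). Time passes only in rows, so rows that repeat a pose let the fingers close. It gives the time, the measured TCP pose, the force and the opening at its end, in the units of the state.
- bot.observe(): the state, without advancing time (a new reading comes with each control period).
- bot.get_image(name): name is "side" or "top"; returns a dict with "pixels" (400x640x3 uint8, blue, green, red), "vertical_fov" (degrees; the focal length in pixels is half the picture's height over the tangent of half this angle, whatever the lens; pixels are square), "cx", "cy" (the principal point, pixels), "distortion" ([k1, k2, p1, p2, k3] as OpenCV has them; the pictures are not rectified), "extrinsics" (4x4, takes a point from world to camera coordinates). Camera axes: x right, y down, z forward; pixel columns grow to the right and rows downward; lengths in m; the calibration is good to about 2 mm. A picture is of the moment at which its call begins. There is no depth.
- bot.hand_in(): hands the job in, once; it reports no verdict.
Trained networks look in the newest picture that a camera, given by its name, has taken for a name from the list of things; names that differ only in an ending like _2 or _b are one class to them, and where a whole thing is asked for, a point or a joint stands for the part that bears it (a point fixed in the world has none). Each returns a list of dicts, best first, with "score" (0 to 1); they miss things now and then, are a little off and sometimes report something else, mostly with a low value. They report only what shows in the picture. A call takes as long as a camera call. They do not tell look-alikes from the thing itself.
- bot.look_for(camera, thing): "point" ([column, row] in pixels, amid what is visible of it).
- bot.pinpoint(camera, thing): "point" ([column, row] in pixels: a listed point, or the origin of a listed thing).
The state is a dict: "time_s": time; "joint_positions": joint angles; "qvel": joint speeds; "joint_torque": joint torques, N m; "ee_pos": TCP position; "tcp_rot": TCP orientation; "wrist_force": force on the tool from outside, world axes, zero at the start; "torque": the same for the moment, N m; "finger_gap": finger opening in m.
Only numpy, scipy, OpenCV 4.12 (cv2) and the standard library are available. Lean on these libraries where they do the work, as an engineer would, in place of code of your own. Each camera call takes 0.05 s, during which the arm holds its last target. There are 200 camera calls.

## Working session

There is one attempt and no reset: what is moved stays moved. The work goes in short steps, Python scripts to look and compute and a tool call to move; the robot and the scene stay as the last step left them, time stands still between calls to the robot, and variables do not carry over. Pictures are saved under pics/ and viewed, about 8 in all and at most 12, crops included, and the job is handed in when it is done.

Besides the shell and the picture viewer there is one more tool, called after "Emit:" as name(argument=value, ...), one argument or row to a line, values as JSON. step_arm: Moves the arm, as the interface text tells. Its arguments: {"type":"object","properties":{"steps":{"type":"array","items":{"type":"number"}},"newtons":{"type":"number"}},"required":["steps"]}

```bash
mkdir -p pics
cat > h.py <<'E'
import numpy as np, cv2
from bench import bot
from scipy.spatial.transform import Rotation as R
def cam(n):
    im=bot.get_image(n); h=im["pixels"].shape[0]
    f=h/2/np.tan(np.radians(im["vertical_fov"])/2)
    K=np.array([[f,0,im["cx"]],[0,f,im["cy"]],[0,0,1]]); E=np.array(im["extrinsics"])
    return im["pixels"],K,np.array(im["distortion"],float),E
def at_z(c,p,z):
    _,K,d,E=c
    u=cv2.undistortPoints(np.array([[p]],float),K,d)[0,0]
    Rt=E[:3,:3].T; o=-Rt@E[:3,3]; r=Rt@np.array([u[0],u[1],1])
    return o+r*(z-o[2])/r[2]
def proj(c,P):
    _,K,d,E=c
    return cv2.projectPoints(np.array(P,float).reshape(-1,3),cv2.Rodrigues(E[:3,:3])[0],E[:3,3],K,d)[0][:,0]
E
python3 - <<'E'
from h import *
s=bot.observe(); print({k:np.round(v,3) for k,v in s.items()})
for n in("top","side"):
    c=cam(n); cv2.imwrite(f"pics/{n}0.png",c[0])
    print(n, -c[3][:3,:3].T@c[3][:3,3])
    for t,z in(("zone_box",0),("key_place_1",.064),("key_place_2",.064),("key_place_3",.064),("key_place_4",.064),("bell",.05)):
        for r in bot.pinpoint(n,t)[:4]: print(n,t,np.round(r["score"],2),np.round(r["point"],1),np.round(at_z(c,r["point"],z),4))
E
```

```text
{'time_s': np.float64(0.0), 'joint_positions': array([-1.281,  0.469, -0.049,  1.534,  0.024,  1.141, -0.082]), 'qvel': array([-0.003, -0.001, -0.   ,  0.   ,  0.   , -0.   ,  0.   ]), 'joint_torque': array([ 1.0000e-03, -5.1031e+01, -4.6000e-02, -2.3771e+01,  1.1000e-02,
        8.0000e-03,  0.0000e+00]), 'ee_pos': array([0.211, 0.64 , 0.247]), 'tcp_rot': array([ 0.573,  0.414, -0.415, -0.573]), 'wrist_force': array([0.73 , 0.414, 0.398]), 'torque': array([-0.068,  0.014, -0.046]), 'finger_gap': np.float64(0.085)}
top [0.30552978 0.00382085 1.28663677]
top zone_box 0.75 [331.7 190.9] [ 0.5695 -0.0116  0.    ]
top zone_box 0.69 [347.3 203.2] [ 0.531  -0.0581  0.    ]
top key_place_1 0.95 [300.8 190.9] [0.5576 0.0781 0.064 ]
top key_place_1 0.88 [319.4 197.9] [0.5363 0.0247 0.064 ]
top key_place_1 0.77 [348.9 206.4] [ 0.5105 -0.0594  0.064 ]
top key_place_1 0.67 [270.5 168.5] [0.6253 0.1661 0.064 ]
top key_place_2 0.95 [300.8 190.9] [0.5576 0.0781 0.064 ]
top key_place_2 0.88 [319.4 197.9] [0.5363 0.0247 0.064 ]
top key_place_2 0.77 [348.9 206.4] [ 0.5105 -0.0594  0.064 ]
top key_plac
[... 802 characters left out ...]
23.6 187.5] [ 0.5297 -0.0601  0.064 ]
side key_place_1 0.58 [318.5 198.2] [ 0.5354 -0.0188  0.064 ]
side key_place_2 0.82 [318.6 215.3] [0.5224 0.0392 0.064 ]
side key_place_2 0.74 [323.6 187.5] [ 0.5297 -0.0601  0.064 ]
side key_place_2 0.58 [318.5 198.2] [ 0.5354 -0.0188  0.064 ]
side key_place_3 0.82 [318.6 215.3] [0.5224 0.0392 0.064 ]
side key_place_3 0.74 [323.6 187.5] [ 0.5297 -0.0601  0.064 ]
side key_place_3 0.58 [318.5 198.2] [ 0.5354 -0.0188  0.064 ]
side key_place_4 0.82 [318.6 215.3] [0.5224 0.0392 0.064 ]
side key_place_4 0.74 [323.6 187.5] [ 0.5297 -0.0601  0.064 ]
side key_place_4 0.58 [318.5 198.2] [ 0.5354 -0.0188  0.064 ]
side bell 0.43 [276.4 219.9] [0.6327 0.067  0.05  ]
```

Run:
```python
import cv2
a=cv2.imread("pics/top0.png"); cv2.imwrite("pics/t1.png",cv2.resize(a[130:250,240:400],None,fx=5,fy=5,interpolation=cv2.INTER_CUBIC))
a=cv2.imread("pics/side0.png"); cv2.imwrite("pics/s1.png",cv2.resize(a[150:270,220:380],None,fx=5,fy=5,interpolation=cv2.INTER_CUBIC))
```

```text
(no output)
```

View pics/t1.png

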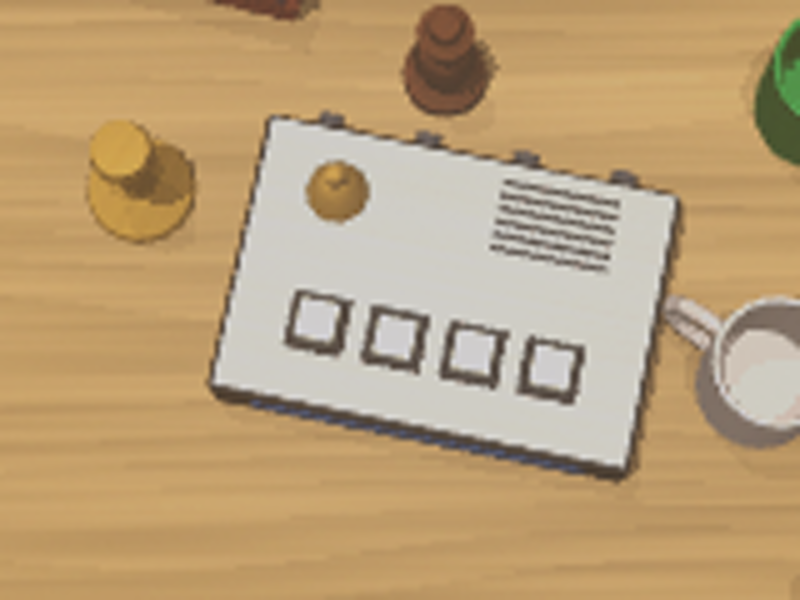

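View pics/s1.png

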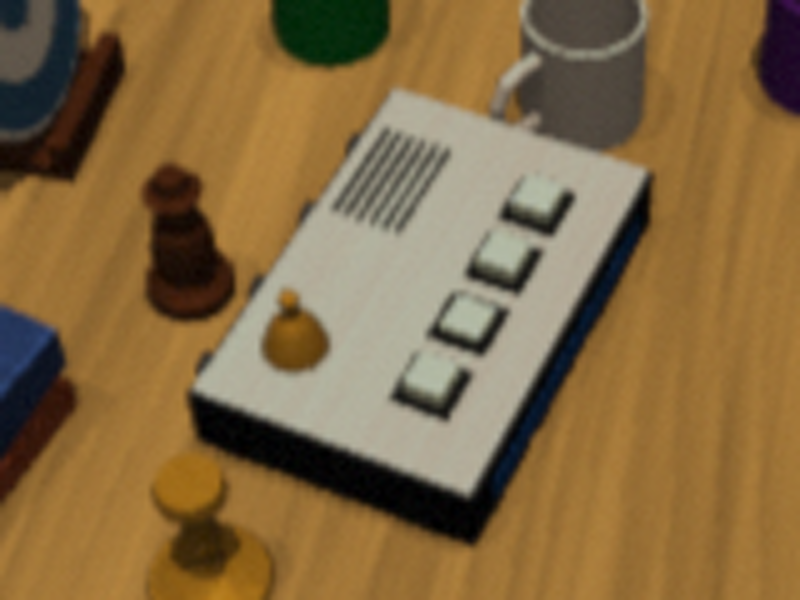

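View pics/top0.png

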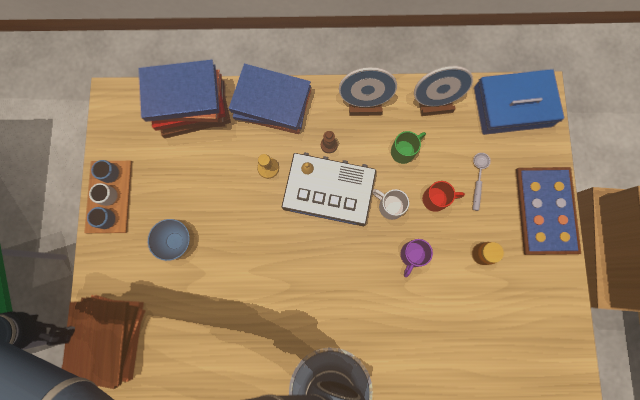

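```bash
cat > fit.py <<'E'
from h import *
from scipy.optimize import least_squares
L=[[.085,.125,.05],[.085,-.125,.05],[-.085,-.125,.05],[-.085,.125,.05]]
keys=np.array([[-.035,.069-.046*i,.064] for i in range(4)])
T=np.array([[270,117],[680,198],[628,468],[212,385]])/5+[240,130]
KT=np.array([[318,323],[396,339],[473,355],[551,371]])/5+[240,130]
S=np.array([[195,395],[395,90],[650,172],[475,497]])/5+[220,150]
KS=np.array([[433,376],[470,316],[506,253],[541,195]])/5+[220,150]
ct,cs=cam("top"),cam("side")
def w(p,Q): return R.from_euler("z",p[2]).apply(np.array(Q))+[p[0],p[1],0]
def res(p,c=(0,1)):
    r=[]
    if 0 in c: r+=[proj(ct,w(p,L))-T,proj(ct,w(p,keys))-KT]
    if 1 in c: r+=[proj(cs,w(p,L))-S,proj(cs,w(p,keys))-KS]
    return np.concatenate(r).ravel()
for c in((0,),(1,),(0,1)):
    s=least_squares(res,[.56,0,-.2],args=(c,)); print(c,np.round(s.x,4),np.round(w(s.x,keys),4).tolist())
print(np.round(res(s.x).reshape(-1,2),1).tolist())
M=R.from_quat(bot.observe()["tcp_rot"]).as_matrix(); print(np.round(M,3))
E
python3 fit.py
```

```text
(0,) [ 0.5669 -0.0043 -0.2137] [[0.5474, 0.0706, 0.064], [0.5376, 0.0256, 0.064], [0.5279, -0.0193, 0.064], [0.5181, -0.0643, 0.064]]
(1,) [ 0.5653  0.0025 -0.2078] [[0.5453, 0.0773, 0.064], [0.5358, 0.0322, 0.064], [0.5264, -0.0128, 0.064], [0.5169, -0.0578, 0.064]]
(0, 1) [ 0.5663 -0.0015 -0.2105] [[0.5465, 0.0733, 0.064], [0.5369, 0.0283, 0.064], [0.5273, -0.0167, 0.064], [0.5176, -0.0616, 0.064]]
[[-1.4, -0.5], [-0.2, -0.6], [-0.3, 1.8], [-2.2, 1.5], [-1.1, 0.1], [-1.1, -0.1], [-0.7, -0.2], [-0.6, -0.3], [-1.9, -1.1], [-0.4, -2.1], [1.6, -1.6], [0.4, 0.4], [0.3, -1.3], [0.2, -1.9], [0.0, -1.3], [-0.3, -1.2]]
[[ 0.313 -0.    -0.95 ]
 [ 0.95   0.     0.313]
 [ 0.    -1.     0.   ]]
```

```bash
cat > mv.py <<'E'
import sys; from h import *
def mv(t):
    s=bot.observe(); r=R.from_quat(s["tcp_rot"]); d=r.inv().apply(np.array(t)-s["ee_pos"])*1000
    yaw=np.degrees(np.arctan2(*r.as_matrix()[[1,0],0])); tilt=np.round(r.as_matrix()[:,1],4)
    print("t",round(float(s["time_s"]),2),"ee",np.round(s["ee_pos"],4),"yaw",round(yaw,2),"tool y",tilt,"F",np.round(s["wrist_force"],2),"gap",np.round(s["finger_gap"],4),"-> shift",np.round(d,1),"ry",round(yaw-77.9,2))
if __name__=="__main__": mv([float(x) for x in sys.argv[1:4]])
E
python3 mv.py .5465 .0733 .15
```

```text
t 0.8 ee [0.2115 0.641  0.2483] yaw 71.74 tool y [-0.e+00  1.e-04 -1.e+00] F [ 0.39  0.09 -0.78] gap 0.0856 -> shift [-434.2   98.3 -496. ] ry -6.16
```

Emit:
step_arm(
  steps=[0,-6.2,0,-434,0,-496,-1,0,-6.2,0,-434,20,-496,-1,0,-6.2,0,-434,20,-496,-1,0,-6.2,0,-434,20,-496,-1,0,-6.2,0,-434,20,-496,-1,0,-6.2,0,-434,20,-496,-1,0,-6.2,0,-434,20,-496,-1,0,-6.2,0,-434,20,-496,-1,0,-6.2,0,-434,20,-496,-1,0,-6.2,0,-434,20,-496,-1],
  newtons=40,
)

```text
time_s: 2.05
ee_pos: [0.53, 0.1014, 0.2299]
tcp_rot: [0.55, 0.445, -0.444, -0.55]
wrist_force: [0.6, 0.6, 0.3]
finger_gap: -0.0001
```

```bash
python3 mv.py .5465 .0733 .11
```

```text
t 2.05 ee [0.53   0.1014 0.2299] yaw 77.95 tool y [ 1.2e-03  7.0e-04 -1.0e+00] F [0.59 0.55 0.26] gap -0.0001 -> shift [-24.1 119.9 -21.9] ry 0.05
```

Emit:
step_arm(
  steps=[0,0,0,-24,60,-22,-1,0,0,0,-24,110,-22,-1,0,0,0,-24,120,-22,-1,0,0,0,-24,120,-22,-1],
)

```text
time_s: 2.55
ee_pos: [0.547, 0.0742, 0.1104]
tcp_rot: [0.549, 0.446, -0.444, -0.549]
wrist_force: [0.6, -0.2, 0.1]
finger_gap: 0.0001
```

Run:
```python
from h import *
import mv
mv.mv([.5465,.0733,.11])
for n,(u,v) in (("side",(230,120)),("top",(240,120))):
    c=cam(n); e=bot.observe()["ee_pos"]
    print(n,np.round(proj(c,[e+[0,0,-.017]])[0],1))
    cv2.imwrite(f"pics/{n}2.png",cv2.resize(c[0][v:v+120,u:u+160],None,fx=5,fy=5,interpolation=cv2.INTER_CUBIC))
```

```text
t 2.55 ee [0.547  0.0742 0.1104] yaw 78.01 tool y [ 0.0014  0.0011 -1.    ] F [ 0.56 -0.2   0.13] gap 0.0001 -> shift [-0.9  0.4  0.3] ry 0.11
side [305.8 217.1]
top [301.4 192. ]
```

View pics/side2.png

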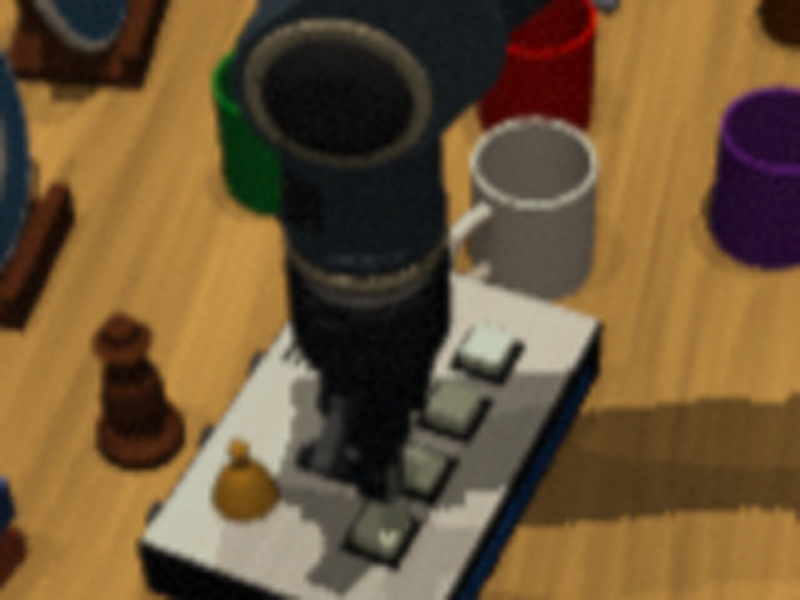

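Emit:
step_arm(
  steps=[0,0,0,-1,20,0,-1,0,0,0,-1,26,0,-1,0,0,0,-1,26,0,-1],
)

```text
time_s: 3.02
ee_pos: [0.5484, 0.074, 0.0869]
tcp_rot: [0.55, 0.448, -0.443, -0.549]
wrist_force: [0.1, -0.7, 0.6]
finger_gap: -0.0
```

Emit:
step_arm(
  steps=[0,0,0,0,2,0,-1,0,0,0,0,2,0,-1],
)

```text
time_s: 3.28
ee_pos: [0.5487, 0.0741, 0.0854]
tcp_rot: [0.55, 0.448, -0.443, -0.548]
wrist_force: [0.1, 0.2, -0.2]
finger_gap: -0.0002
```

Emit:
step_arm(
  steps=[0,0,0,0,2,0,-1,0,0,0,0,2,0,-1],
)

```text
time_s: 3.52
ee_pos: [0.5487, 0.074, 0.0833]
tcp_rot: [0.55, 0.448, -0.443, -0.548]
wrist_force: [0.0, -0.4, 0.1]
finger_gap: 0.0
```

Emit:
step_arm(
  steps=[0,0,0,0,2,0,-1,0,0,0,0,2,0,-1],
)

```text
time_s: 3.78
ee_pos: [0.5487, 0.074, 0.0812]
tcp_rot: [0.55, 0.448, -0.443, -0.548]
wrist_force: [1.0, 1.1, -0.3]
finger_gap: -0.0002
```

Emit:
step_arm(
  steps=[0,0,0,0,1.5,0,-1,0,0,0,0,1.5,0,-1],
)

```text
time_s: 4.03
ee_pos: [0.5487, 0.074, 0.0799]
tcp_rot: [0.55, 0.448, -0.443, -0.549]
wrist_force: [-0.7, -0.7, 3.7]
finger_gap: 0.0001
```

Emit:
step_arm(
  steps=[0,0,0,0,-14,0,-1,0,0,0,-46,-14,2,-1,0,0,0,-46,-14,2,-1,0,0,0,-46,-8,2,-1,0,0,0,-46,-3,2,-1,0,0,0,-46,-3,2,-1],
)

```text
time_s: 4.78
ee_pos: [0.5369, 0.0304, 0.0821]
tcp_rot: [0.549, 0.448, -0.444, -0.548]
wrist_force: [0.2, 0.4, 0.1]
finger_gap: -0.0004
```

```bash
python3 mv.py .5369 .0283 .0800
```

```text
t 4.78 ee [0.5369 0.0304 0.0821] yaw 78.15 tool y [ 0.0055  0.0027 -1.    ] F [0.2  0.39 0.12] gap -0.0004 -> shift [-2.1  2.  -0.4] ry 0.25
```

Emit:
step_arm(
  steps=[0,0,0,-2,2,0,-1,0,0,0,-2,2,0,-1],
)

```text
time_s: 5.03
ee_pos: [0.5364, 0.0284, 0.0798]
tcp_rot: [0.549, 0.448, -0.444, -0.549]
wrist_force: [0.2, -0.2, -0.2]
finger_gap: 0.0001
```

```bash
python3 mv.py .5369 .0283 .0780
```

```text
t 5.03 ee [0.5364 0.0284 0.0798] yaw 78.15 tool y [ 0.0049  0.0025 -1.    ] F [ 0.18 -0.18 -0.25] gap 0.0001 -> shift [-0.   1.8 -0.5] ry 0.25
```

Emit:
step_arm(
  steps=[0,0,0,0,1.5,0,-1,0,0,0,0,1.5,0,-1],
)

```text
time_s: 5.28
ee_pos: [0.5363, 0.0284, 0.0782]
tcp_rot: [0.549, 0.448, -0.444, -0.549]
wrist_force: [-0.3, -0.0, 1.0]
finger_gap: 0.0002
```

Emit:
step_arm(
  steps=[0,0,0,0,1,0,-1,0,0,0,0,1,0,-1],
)

```text
time_s: 5.52
ee_pos: [0.5363, 0.0284, 0.0771]
tcp_rot: [0.549, 0.448, -0.444, -0.549]
wrist_force: [-0.1, -0.4, -0.5]
finger_gap: -0.0003
```

Emit:
step_arm(
  steps=[0,0,0,0,1,0,-1,0,0,0,0,1,0,-1],
)

```text
time_s: 5.78
ee_pos: [0.5364, 0.0284, 0.0763]
tcp_rot: [0.549, 0.448, -0.444, -0.549]
wrist_force: [-0.3, -0.6, 1.5]
finger_gap: -0.0001
```

Emit:
step_arm(
  steps=[0,0,0,0,1,0,-1,0,0,0,0,1,0,-1],
)

```text
time_s: 6.02
ee_pos: [0.5364, 0.0285, 0.0758]
tcp_rot: [0.549, 0.448, -0.444, -0.549]
wrist_force: [-1.9, 0.2, 6.4]
finger_gap: -0.0
```

Emit:
step_arm(
  steps=[0,0,0,0,1,0,-1,0,0,0,0,1,0,-1],
)

```text
time_s: 6.28
ee_pos: [0.5364, 0.0284, 0.0755]
tcp_rot: [0.549, 0.448, -0.444, -0.549]
wrist_force: [-1.8, -0.6, 7.1]
finger_gap: 0.0002
```

Emit:
step_arm(
  steps=[0,0,0,0,2,0,-1,0,0,0,0,2,0,-1],
)

```text
time_s: 6.52
ee_pos: [0.5364, 0.0284, 0.0742]
tcp_rot: [0.549, 0.448, -0.444, -0.549]
wrist_force: [-2.7, -0.8, 8.1]
finger_gap: -0.0
```

Emit:
step_arm(
  steps=[0,0,0,0,1.5,0,-1,0,0,0,0,1.5,0,-1],
)

```text
time_s: 6.78
ee_pos: [0.5364, 0.0285, 0.0733]
tcp_rot: [0.549, 0.448, -0.444, -0.549]
wrist_force: [-1.2, 0.3, 5.2]
finger_gap: -0.0001
```

Emit:
step_arm(
  steps=[0,0,0,0,1.5,0,-1,0,0,0,0,1.5,0,-1],
)

```text
time_s: 7.02
ee_pos: [0.5365, 0.0284, 0.0733]
tcp_rot: [-0.549, -0.448, 0.443, 0.549]
wrist_force: [-4.0, -0.5, 15.0]
finger_gap: 0.0001
```

Emit:
step_arm(
  steps=[0,0,0,0,-3,0,-1,0,0,0,0,-6,0,-1,0,0,0,0,-6,0,-1,0,0,0,0,-6,0,-1],
)

```text
time_s: 7.52
ee_pos: [0.5365, 0.0284, 0.0795]
tcp_rot: [-0.549, -0.448, 0.443, 0.549]
wrist_force: [-1.3, -0.3, 5.4]
finger_gap: -0.0
```

Emit:
step_arm(
  steps=[0,0,0,0,-40,0,-1,0,0,0,0,-100,0,-1,0,0,0,0,-150,0,-1,0,0,0,150,-150,0,-1,0,0,0,200,-150,0,-1,0,0,0,250,-150,0,-1,0,0,0,300,-150,0,-1,0,0,0,300,-150,0,-1,0,0,0,300,-150,0,-1],
)

```text
time_s: 8.65
ee_pos: [0.5961, 0.3274, 0.2291]
tcp_rot: [-0.546, -0.45, 0.446, 0.548]
wrist_force: [0.6, 0.3, -1.0]
finger_gap: 0.0001
```

Run:
```python
from h import *
import mv
mv.mv([.5,.3,.2])
c=cam("side"); d=cam("top")
cv2.imwrite("pics/s3.png",cv2.resize(c[0][150:270,220:380],None,fx=5,fy=5,interpolation=cv2.INTER_CUBIC))
cv2.imwrite("pics/t3.png",d[0])
```

```text
t 8.65 ee [0.5961 0.3274 0.2291] yaw 78.57 tool y [ 0.0028  0.0061 -1.    ] F [ 0.62  0.26 -0.99] gap 0.0001 -> shift [-46.1  28.7  88.8] ry 0.67
```

View pics/s3.png

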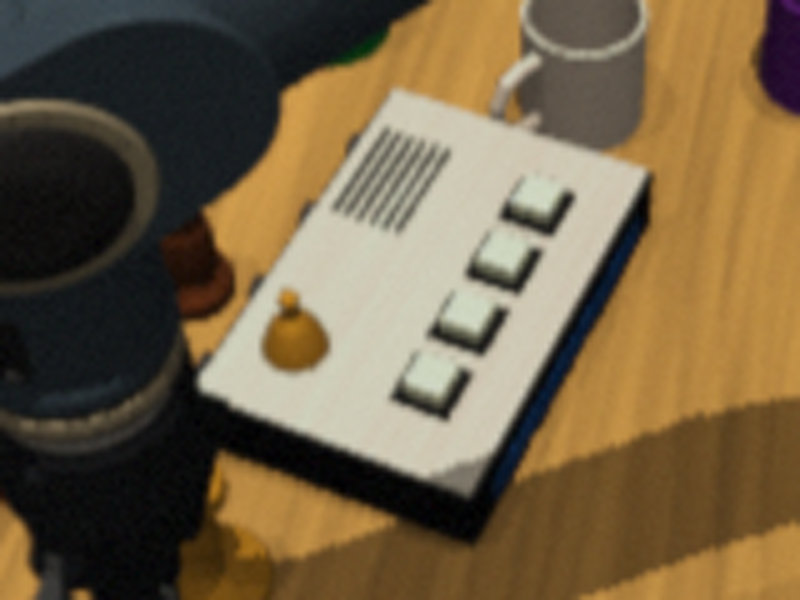

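View pics/t3.png

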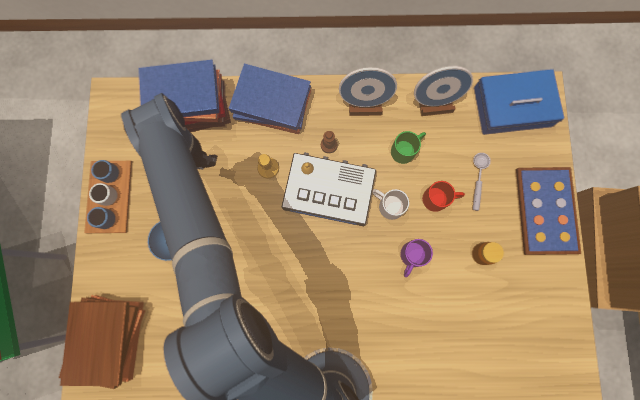

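Run:
```python
import cv2,numpy as np
from bench import bot
a=cv2.imread("pics/s1.png").astype(int);b=cv2.imread("pics/s3.png").astype(int)
for x,y in((433,380),(470,320),(506,257),(541,200)): print(abs(a-b)[y-40:y+40,x-40:x+40].mean().round(2))
s=bot.observe(); print(np.round(s["qvel"],3))
bot.hand_in()
```

```text
22.33
25.3
22.5
23.51
[ 0.027 -0.021  0.029  0.019  0.002  0.003 -0.002]
the job is handed in; nothing more can be done
```

The latched key was in place 2. I pressed it fully home, it unlatched and came back up, and I moved the hand away and handed the job in.

- **Place 1:** a light tap met 3.7 N about 1 mm below the height of an up key, so that key was free.
- **Place 2:** nothing resisted until about 5 mm lower, where the key was rigid at 6–7 N.
- **Places 3 and 4:** I never touched these keys.
- **The press:** it peaked at 8.1 N, then dropped to 5.2 N as the catch snapped. The key hit its hard stop at 15 N, about 3 mm below where it had been latched.
- **Coming back up:** with the finger raised about 6 mm, the key still pushed back with 5.4 N. That is roughly what an up key pushed 1.5 mm should give (4.1 N), within force noise of about 1 N.

**Last checks:** the final pictures show all four keys up and the gripper clear to the left of the box. The things in view stand where they were. The bowl was mostly hidden behind the arm in the final top picture, so I did not see it clearly; the hand stayed well above it.

Two checks fell short:
- The before/after brightness comparison of the keys told me nothing, because the lighting changed on all four alike.
- The two cameras disagreed by about 6 mm in y on where the box was. I used the combined fit, and the taps agreed with it.

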